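# Turn the half-primed knob for its next coat

### The arm

A 7-joint arm with a two-finger parallel gripper is mounted at the origin on the work surface. World frame = base frame: x ahead of the robot, y to its left, z up, the work surface at z = 0. Lengths are in m, angles in rad, forces in N, time in s.
With the tool pointing down it reaches from about 0.425 to 0.925 m from the base axis. Payload 6.8 kg.
Tool frame: the origin (TCP) lies at the very end of the fingers, on their centre line; the grasp point (between the pads) lies 19 mm behind it; z points along the fingers, y is the line along which they close (so a half turn about z gives the same grasp; the last joint's range is limited). The gripper opens to 85 mm and grips with 20 to 120 N. Pads are 22 mm wide; open, the fingers measure 114 mm over their backs; the gripper's body (76 mm by 85 mm) begins 54 mm behind the grasp point. The pads swing forward as they close: fully open they stand 13 mm farther back than shut.
Start: joints at [1.203, 0.477, 0.022, 1.555, -0.011, 1.109, -0.083], TCP at [0.173, -0.652, 0.231] pointing down, gripper open.
Joint ranges: [-2.96, 2.96], [-0.34, 2.1], [-1.41, 1.46], [0.24, 2.44], [-1.37, 4.51], [0.17, 1.92], [-2.96, 2.96]. Speed limits (rad/s): [2.39, 2.39, 3.14, 3.14, 3.14, 3.14, 3.14].

### API

Orientations are given as a unit quaternion [w, x, y, z].
In Python, from station import monitor, eyes, bot gives the robot as it stands.
- The arm moves only by the tool drive_effector, called in YAML: its name, and indented under it one key for each argument. Schema: {"type":"object","properties":{"segments":{"type":"string"},"squeeze":{"type":"number"},"only":{"type":"string"},"quiet":{"type":"boolean"},"lines":{"type":"string"}},"required":["segments"],"additionalProperties":false}. segments is a string of 1 to 20 rows, one to a line, with the numbers parted by spaces; each row has 5 numbers: dx, dy, dz in m, then a turn about the tool's z in rad, then the opening from 0.0 (shut) to 1.0 (fully open); each row shifts and turns the commanded pose from where the row before left it, along the tool's axes as they then stand; what a row does not reach is not made up. A row lasts 1/10 s, in which the tool goes at most 0.05 m and 0.15 rad, less where a joint would pass 70% of its speed; a pose out of reach is approached as far as the arm can. The fingers move at their own pace and stop on an object; squeeze is the grip in N (left out, the last holds). Time passes only in rows, so rows that do not move let the fingers close. The tool returns the time, the measured TCP pose, the force, the opening and the grip force at its end. only (a regular expression) keeps the lines of the reply that match it, lines (a string "A,B") keeps lines A to B, and quiet returns only ok. Input that does not fit is refused with a message, and nothing moves.
- monitor.get_obs(): the state, without advancing time (a new reading comes with each control period).
- eyes.read_camera(name): name is "scene" or "top"; returns the picture (420x560x3 uint8, blue, green, red); there is no depth.
- eyes.camera_info(name): a dict with "vertical_fov" (degrees; the focal length in pixels is half the picture's height over the tangent of half this angle, whatever the lens; pixels are square), "cx", "cy" (the principal point, pixels), "view" (4x4, takes a point from world to camera coordinates). Camera axes: x right, y up, looking along -z (the intrinsics and any distortion apply to the point x, -y, -z); pixel columns grow to the right and rows downward; lengths in m; the calibration is good to about 2 mm. A picture is of the moment at which its call begins. camera_info takes no time and is no camera call.
- bot.hand_in(): hands the job in; it is judged then, once.
The state is a dict: "t": time; "q": joint angles; "joint_vel": joint speeds; "joint_torque": joint torques, N m; "eef_pos": TCP position; "tool_rot": TCP orientation; "contact_force": force on the tool from outside, world axes, zero at the start; "torque": the same for the moment, N m; "gripper_width": opening from 0.0 (shut) to 1.0 (fully open); "grasp_force": force on a finger pad.
Only numpy, scipy, OpenCV 4.12 (cv2) and the standard library are available. Lean on these libraries where they do the work, as an engineer would, in place of code of your own. Each camera call takes 0.05 s, during which the arm holds its last target. There are 200 camera calls.

### The job

Get the half-primed ball knob ready for its next coat: first stand the fallen spray can gently upright on the bare bench, cap up, and let go of it. Then lift the drip pan by its black handle straight up off the spray board and, in the air, turn it a quarter turn (either way), so that the handle points across the board instead of along it, keeping the pan level and the loose, wet knob in its middle, untouched. Finish still holding the pan, steady and level, about 10 cm above the middle of the board, and leave the other things on the bench alone.

Things in the scene. Friction and masses are not known exactly. Their poses are not given: they have to be found in the camera images.
- spray_can: Small closed aerosol, about 0.16 kg, at first lying on its side on the bare bench, cap roughly away from the robot; it can roll. White cylinder, red band, 45 mm across, 105 mm tall, then a red cap 37 mm across; 140 mm in all. Origin: centre of its foot; z axis from foot to cap. Standing, the origin is at bench height; lying, 22.5 mm above it.
- spray_can_cap (a point): Centre of the top of the spray can's cap, 140 mm from the can's foot along its z axis.
- board: Spray board: flat brown wooden board fixed on the bench, 280 mm long (its x) by 220 mm wide (its y), 12 mm thick, with off-white overspray patches. Origin: centre of its underside, at bench height; z up.
- pan: Small aluminium pan, about 0.22 kg, on the board's middle, handle along the board's long sides. Rim 140 mm, foot 100 mm across, 27 mm high. Dished inside: 3 mm thick at the centre, rising 4 deg to 28 mm radius, 8 deg to 54 mm, then a flared wall: a ball rolls away if tipped over 4 deg or jerked. Origin: centre of underside; z up; handle along its -x. Centre of mass 30 mm towards the handle.
- pan_handle (a point): Point to grip on the handle: middle of its section, 125 mm from the pan's centre along its -x, 23 mm above its underside. The handle is a straight, level black bar 20 mm wide (pan's y), 18 mm high, from 77 to 187 mm from the pan's centre; its underside is 14 mm above the board while the pan stands there.
- knob: Loose wooden ball, 42 mm in diameter, 30 g, half brown wood, half white primer with a black dot (screw hole) on top; it lies in the middle of the pan. Origin: centre of the ball, 24 mm above the pan's underside. Its axes turn as it rolls.
- tape_roll: Roll of blue masking tape lying flat, 100 mm across, 25 mm high. Leave alone. Origin: centre of its underside.
- filler_tin: Grey tin with a red lid, 77 mm across, 70 mm high, standing. Leave alone. Origin: centre of its underside.
- sanding_block: Cork sanding block, 100 x 62 x 35 mm, lying flat. Leave alone. Origin: centre of its underside.
Mind the look-alikes: they are no part of the job. What is meant by the knob is not blue, and is the smaller of those in its own colour. What is shaped like the spray_can but turquoise is not meant.

How it is judged:
By the outcome, as a careful person would: the job done as asked, in the order asked, and still so for the second after the job is handed in, while the arm keeps its last pose, push and grip.
It also fails if it takes over 72 s, if anything falls off the work surface, if the arm or the gripper's body presses on something with over 40 N, if the wrist force passes 120 N, or if a joint passes its speed limit or range.

## Working session

There is one attempt and no reset: what is moved stays moved. The work goes in short steps, Python scripts to look and compute and a tool call to move; the robot and the scene stay as the last step left them, time stands still between calls to the robot, and variables do not carry over. Pictures are saved under pics/ and viewed, at most 10 in all, crops included, and the job is handed in when it is done.

```bash
ls; mkdir -p pics; python3 - <<'E'
from station import monitor, eyes, bot
import cv2
o=monitor.get_obs(); print(o)
for n in("scene","top"):
    print(n,eyes.camera_info(n)); cv2.imwrite(f"pics/{n}0.png",eyes.read_camera(n))
E
```

```text
pics
{'t': 0.0, 'q': array([ 1.20289423,  0.47777634,  0.02235277,  1.55645815, -0.01145097,
        1.10929941, -0.08310182]), 'joint_vel': array([ 3.98027060e-04, -1.11093899e-03, -1.29515810e-03, -2.67121983e-04,
        8.33196548e-05,  4.50123377e-05, -2.07807542e-05]), 'joint_torque': array([ 4.94005362e-04, -5.96433985e+01,  1.60799235e+00, -2.81189543e+01,
        1.24898111e-02,  9.30912240e-03, -7.63472656e-06]), 'eef_pos': array([ 0.17321149, -0.65178373,  0.23033909]), 'tool_rot': array([-8.82393013e-04,  9.91572365e-01,  1.29550850e-01, -2.08003181e-04]), 'contact_force': array([ 0.59796112, -0.41960801,  0.22135688]), 'torque': array([0.00080714, 0.00692012, 0.07417925]), 'grasp_force': 0.0, 'gripper_width': 0.9963385737505451}
scene {'vertical_fov': 46.651544388552274, 'cx': 276.7006695899414, 'cy': 208.92028044113871, 'view': array([[-0.21550814,  0.97648838,  0.00516597,  0.16216403],
       [-0.68963404, -0.15594139,  0.70716842,  0.34492977],
       [ 0.69134733,  0.14883793,  0.70702627, -1.82676763],
       [ 0.        ,  0.        ,  0.        ,  1.        ]])}
top {'vertical_fov': 46.905605296383285, 'cx': 278.5256713453891, 'cy': 212.8358501341244, 'view': array([[ 0.00158092, -0.99964644, -0.02654221, -0.01126278],
       [ 0.99350059, -0.00145084,  0.11381768, -0.56291025],
       [-0.11381595, -0.02654964,  0.99314704, -1.39714209],
       [ 0.        ,  0.        ,  0.        ,  1.        ]])}
```

View pics/scene0.png

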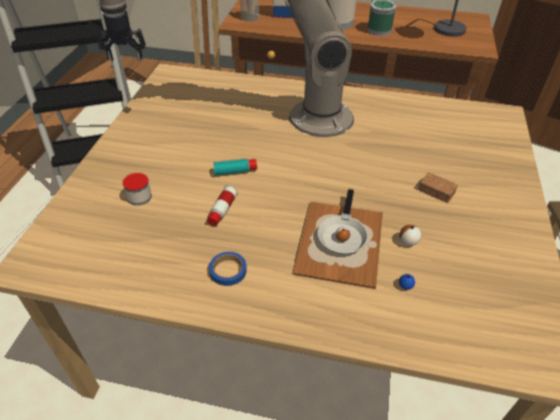

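View pics/top0.png

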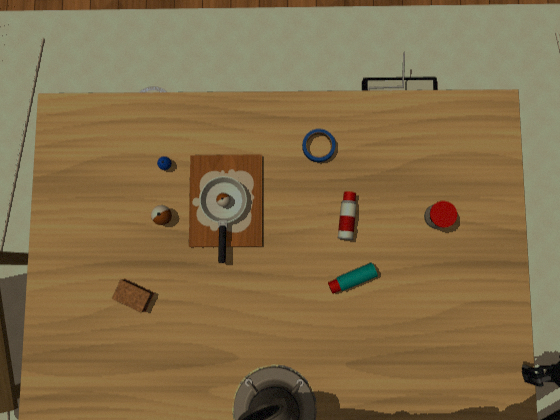

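Scene view: the red/white can lies at (222,205), cap at (213,218), the turquoise can at (235,167), and the pan with the small ball at (343,236). Top view: can at (347,215), cap at (349,195), turquoise can (354,278), pan centre (223,200), handle (222,243), board spanning (190–263, 154–247).
Look-alikes, top view: the candidate balls are brown/white (223,200) in the pan (small), a larger one at (162,215) and a blue one at (165,163). The cans are red/white (347,215) and turquoise (354,278). I choose the red/white can and the ball in the pan.

```bash
cat > h.py <<'E'
from station import monitor, eyes, bot
import numpy as np, cv2
def cam(n):
    i=eyes.camera_info(n); f=210/np.tan(np.radians(i["vertical_fov"]/2)); return i,f
def proj(n,p):
    i,f=cam(n); c=i["view"]@np.append(p,1); return np.array([i["cx"]+f*c[0]/-c[2], i["cy"]-f*c[1]/-c[2]])
def ray(n,uv,z):
    i,f=cam(n); V=i["view"]; R=V[:3,:3]; C=-R.T@V[:3,3]
    d=R.T@np.array([(uv[0]-i["cx"])/f,-(uv[1]-i["cy"])/f,-1]); return C+d*(z-C[2])/d[2]
E
python3 - <<'E'
from h import *
np.set_printoptions(precision=4,suppress=True)
im=cv2.imread("pics/top0.png"); cv2.imwrite("pics/crop0.png",cv2.resize(im[140:300,185:400],None,fx=3.7,fy=3.7,interpolation=cv2.INTER_CUBIC))
s=cv2.imread("pics/scene0.png")
# board corners
for n,c in(("top",[(190,154.5),(263,154.5),(263.5,247),(189.5,247)]),("scene",[(307,204),(383,208),(377,284),(295,276)])):
    P=[ray(n,k,.012) for k in c]; print(n,*[p[:2] for p in P],[np.linalg.norm(P[k]-P[k-1]).round(4) for k in range(4)])
o=monitor.get_obs()["eef_pos"]; print("tcp px",proj("top",o),proj("scene",o),"base",proj("top",[0,0,0]),proj("scene",[0,0,0]))
for n,img,box in(("top",im,(325,185,370,250)),("scene",s,(200,180,245,230))):
    x0,y0,x1,y1=box; h=cv2.cvtColor(img[y0:y1,x0:x1],cv2.COLOR_BGR2HSV)
    red=((h[...,0]<6)|(h[...,0]>174))&(h[...,1]>150)&(h[...,2]>60)
    wh=(h[...,1]<50)&(h[...,2]>120)
    for nm,m in(("red",red),("white",wh)):
        k,l,st,ce=cv2.connectedComponentsWithStats(m.astype(np.uint8))
        for j in range(1,k):
            if st[j,4]>8: print(n,nm,st[j,:2]+[x0,y0],st[j,2:],ce[j]+[x0,y0],ray(n,ce[j]+[x0,y0],.03))
for nm,p in(("pan",(223,200)),("handle end",(222,262)),("tape",(319,146)),("teal1",(331,286)),("teal2",(378,268)),("tin",(443,214))): print(nm,ray("top",p,.03))
E
```

```text
top [0.7447 0.2598] [0.7437 0.0368] [0.4631 0.0338] [0.463  0.2549] [np.float64(0.2818), np.float64(0.223), np.float64(0.2807), np.float64(0.2211)]
scene [0.483  0.0347] [0.4494 0.2613] [0.7366 0.2642] [0.758  0.0507] [np.float64(0.2755), np.float64(0.2291), np.float64(0.2872), np.float64(0.2146)]
tcp px [540.8777 363.1795] [125.2051  63.4902] base [274.6235 407.863 ] [319.9332 116.9629]
top red [343 192] [12  9 90] [348.9556 195.8222] [ 0.6135 -0.2194  0.03  ]
top red [339 216] [ 15  16 202] [346.005 223.005] [ 0.5328 -0.2096  0.03  ]
top white [343 203] [ 9 12 84] [347.0119 208.369 ] [ 0.5761 -0.2132  0.03  ]
top white [340 231] [ 8  7 40] [343.9   234.125] [ 0.5   -0.203  0.03 ]
scene red [219 191] [ 15  14 117] [226.6581 196.4957] [ 0.523 -0.206  0.03 ]
scene red [208 212] [ 13  14 134] [213.6269 218.2313] [ 0.619  -0.2166  0.03  ]
scene white [225 186] [12  9 52] [231.2115 189.1731] [ 0.4885 -0.2017  0.03  ]
scene white [212 201] [ 16  16 156] [220.4359 207.1731] [ 0.5711 -0.2108  0.03  ]
pan [0.6018 0.1541 0.03  ]
handle end [0.4183 0.1544 0.03  ]
tape [ 0.7646 -0.1322  0.03  ]
teal1 [ 0.3495 -0.1636  0.03  ]
teal2 [ 0.4015 -0.3003  0.03  ]
tin [ 0.559  -0.4931  0.03  ]
```

View pics/crop0.png

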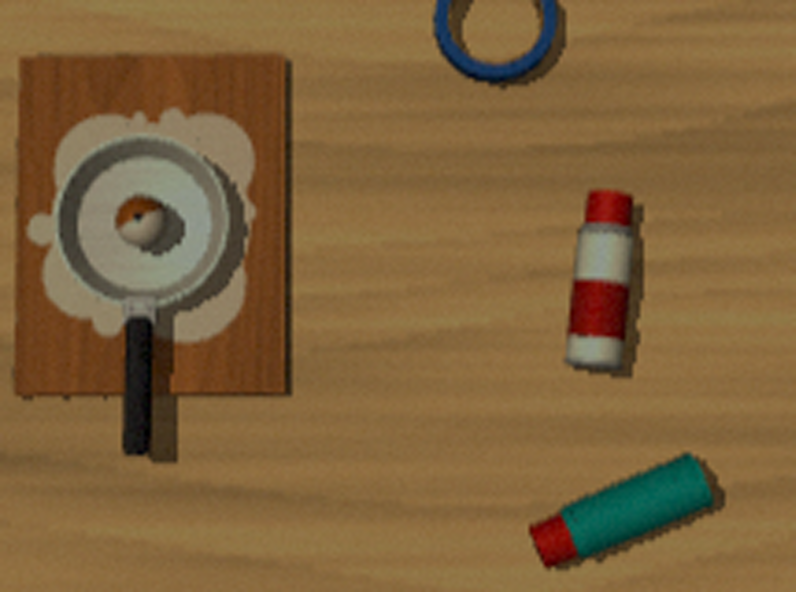

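The crop shows the red/white can with foot end at about (345.5,239) and cap end at (349.9,191.4) in top pixels. The pan has the small half-white ball with a black dot at its centre, handle running straight down the image. This confirms the choice.

```bash
python3 - <<'E'
from h import *
np.set_printoptions(precision=4,suppress=True)
F=ray("top",(345.5,239),.0225); T=ray("top",(349.9,191.4),.0225); d=T-F
print("can",F,T,np.linalg.norm(d),np.degrees(np.arctan2(d[1],d[0])))
for p in (F,T): print("scene px",proj("scene",p))
im=cv2.imread("pics/top0.png"); g=im[150:270,188:265].max(2)
h=im[222:270,205:240]; k,l,st,ce=cv2.connectedComponentsWithStats((h.max(2)<38).astype(np.uint8)); 
for j in range(1,k):
    if st[j,4]>20: print("handle",st[j],ce[j]+[205,222]); m=l==j; yy,xx=np.nonzero(m); print("line",np.polyfit(yy+222.,xx+205.,1))
for uv in((222,222),(222,262)): print(ray("top",uv,.044))
print("pan rim L/R/T/B",[ray("top",u,.039) for u in((200.5,200),(247,200),(223,176.5),(223,222))])
o=monitor.get_obs(); e=o["eef_pos"]
u=d[:2]/np.linalg.norm(d[:2]); G=F[:2]+u*0.135
from scipy.spatial.transform import Rotation as Ro
w,x,y,z=o["tool_rot"]; R=Ro.from_quat([x,y,z,w]).as_matrix(); print(R); print("target",G,"tool delta",R.T@(np.append(G,.15)-e))
E
```

```text
can [ 0.4862 -0.2083  0.0225] [ 0.6279 -0.2233  0.0225] 0.1424817410131576 -6.063170946017653
scene px [229.5179 190.1555]
scene px [210.6928 221.82  ]
handle [ 14   4   7  37 254] [221.9843 243.9291]
line [ -0.0026 222.6161]
[0.5347 0.1541 0.044 ]
[0.4181 0.1524 0.044 ]
pan rim L/R/T/B [array([0.6007, 0.2197, 0.039 ]), array([0.6004, 0.0817, 0.039 ]), array([0.6711, 0.1539, 0.039 ]), array([0.5352, 0.1519, 0.039 ])]
[[ 0.9664  0.2569 -0.0005]
 [ 0.2569 -0.9664  0.0015]
 [-0.0001 -0.0016 -1.    ]]
target [ 0.6204 -0.2225] tool delta [ 0.5425 -0.2999  0.0809]
```

drive_effector:
  segments: "0.01 -0.006 0 0 1\n0.02 -0.012 0.002 0 1\n0.03 -0.017 0.004 0 1\n0.03 -0.017 0.005 0 1\n0.03 -0.017 0.005 0 1\n0.03 -0.017 0.005 0 1\n0.03 -0.017 0.005 0 1\n0.03 -0.017 0.005 0 1\n0.03 -0.017 0.005 0 1\n0.03 -0.017 0.005 0 1\n0.03 -0.017 0.005 0 1\n0.03 -0.017 0.005 0 1\n0.03 -0.017 0.005 0 1\n0.03 -0.017 0.005 0 1\n0.03 -0.016 0.005 0 1\n0.03 -0.016 0.005 0 1\n0.03 -0.016 0.005 0 1\n0.03 -0.016 0.005 0 1\n0.022 -0.012 0.005 0 1\n0.012 -0.006 0.002 0 1"

```text
t: 2.1
eef_pos: [0.6224, -0.2148, 0.1426]
tool_rot: [-0.001, 0.991, 0.132, -0.0]
contact_force: [-0.0, -0.3, -0.2]
gripper_width: 0.999
grasp_force: 0.0
```

drive_effector:
  segments: "0 0 0 0.09 1\n0 0 0 0.1 1\n0 0 0 0.1 1\n0 0 0 0.085 1\n0 0 0 0 1\n0 0 0 0 1"

```text
t: 2.7
eef_pos: [0.6207, -0.219, 0.1434]
tool_rot: [0.0, 0.998, -0.057, -0.0]
contact_force: [-0.2, 0.3, -1.0]
gripper_width: 1.002
grasp_force: 0.0
```

```bash
cat >> h.py <<'E'
from scipy.spatial.transform import Rotation as Ro
np.set_printoptions(precision=4,suppress=True)
def tool():
    o=monitor.get_obs(); w,x,y,z=o["tool_rot"]; R=Ro.from_quat([x,y,z,w]).as_matrix(); return o["eef_pos"],R,o
def to(p):
    e,R,o=tool(); print("t",o["t"],"tcp",e,"yaw",np.degrees(np.arctan2(R[1,0],R[0,0])),"q",o["q"],"delta",R.T@(np.array(p)-e))
E
python3 -c "
from h import *
to((.622,-.2227,.005))"
```

```text
t 2.7 tcp [ 0.6207 -0.219   0.1434] yaw -6.495433369071348 q [ 0.2823  0.5367 -0.0529  1.6731  0.034   0.933  -1.4676] delta [0.0018 0.0035 0.1384]
```

drive_effector:
  segments: "0 0.002 0.008 0 1\n0 0.001 0.014 0 1\n0 0.001 0.016 0 1\n0.001 0 0.016 0 1\n0.001 0 0.016 0 1\n0 0 0.016 0 1\n0 0 0.016 0 1\n0 0 0.014 0 1\n0 0 0.012 0 1\n0 0 0.006 0 1\n0 0 0.003 0 1\n0 0 0 0 1\n0 0 0 0 1"

```text
t: 4.0
eef_pos: [0.6231, -0.2232, 0.007]
tool_rot: [0.0, 0.998, -0.058, 0.001]
contact_force: [-0.4, -0.3, -1.3]
gripper_width: 1.0
grasp_force: 0.0
```

```bash
python3 - <<'E'
from h import *
to((.622,-.2227,.005))
s=eyes.read_camera("scene")[150:270,140:300]; t=eyes.read_camera("top")[150:270,280:440]
cv2.imwrite("pics/a.png",cv2.resize(np.hstack([s,t]),None,fx=2.5,fy=2.5,interpolation=cv2.INTER_CUBIC))
E
```

```text
t 4.0 tcp [ 0.6231 -0.2232  0.007 ] yaw -6.604426127943657 q [ 0.2844  0.7152 -0.0489  1.7267  0.0498  0.6997 -1.4767] delta [-0.0012 -0.0004  0.002 ]
```

View pics/a.png

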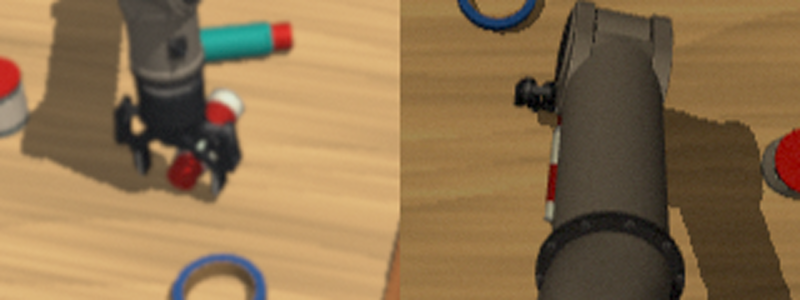

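The scene crop shows the fingers on either side of the red cap's end at crop (183,172). They are well centred, so I close lightly.

drive_effector:
  segments: "0 0 0.002 0 0.6\n0 0 0 0 0.5\n0 0 0 0 0.4\n0 0 0 0 0.38\n0 0 0 0 0.38\n0 0 0 0 0.38\n0 0 0 0 0.38"
  squeeze: 20

```text
t: 4.8
eef_pos: [0.6226, -0.2231, 0.0044]
tool_rot: [0.0, 0.998, -0.058, 0.0]
contact_force: [-0.7, 0.6, 2.2]
gripper_width: 0.424
grasp_force: 21.3
```

drive_effector:
  segments: "0 0 -0.003 0 0.38\n0 0 -0.006 0 0.38\n0 0 -0.008 0 0.38\n0 0 -0.008 0 0.38\n0 0 -0.008 0 0.38\n0 0 -0.006 0 0.38\n0 0 -0.003 0 0.38\n0 0 0 0 0.38\n0 0 0 0 0.38"

```text
t: 5.7
eef_pos: [0.6225, -0.223, 0.0462]
tool_rot: [-0.0, 0.998, -0.058, -0.0]
contact_force: [-0.2, -0.4, -2.0]
gripper_width: 0.423
grasp_force: 21.4
```

```bash
python3 - <<'E'
from h import *
to((.622,-.2227,.005))
s=eyes.read_camera("scene")[150:270,140:300]; t=eyes.read_camera("top")[150:270,280:440]
cv2.imwrite("pics/b.png",cv2.resize(np.hstack([s,t]),None,fx=2.5,fy=2.5,interpolation=cv2.INTER_CUBIC))
E
```

```text
t 5.7 tcp [ 0.6225 -0.223   0.0462] yaw -6.602745388991799 q [ 0.2857  0.6605 -0.0507  1.7168  0.0449  0.7655 -1.4728] delta [-0.0006 -0.0003  0.0412]
```

View pics/b.png

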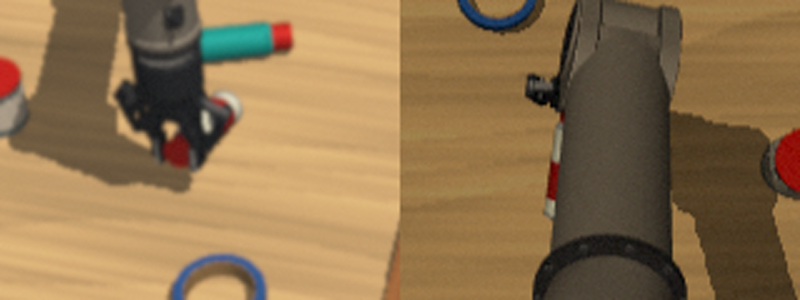

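The can's foot stayed at about (230,104) in the crop while the cap rose, so the can is pivoting in the grip. I continue lifting.

drive_effector:
  segments: "0 0 -0.003 0 0.38\n0 0 -0.006 0 0.38\n-0.002 0 -0.008 0 0.38\n-0.003 0 -0.008 0 0.38\n-0.004 0 -0.008 0 0.38\n-0.004 0 -0.008 0 0.38\n-0.004 0 -0.008 0 0.38\n-0.004 0 -0.008 0 0.38\n-0.004 0 -0.008 0 0.38\n-0.004 0 -0.008 0 0.38\n-0.002 0 -0.008 0 0.38\n0 0 -0.006 0 0.38\n0 0 -0.003 0 0.38\n0 0 0 0 0.38\n0 0 0 0 0.38\n0 0 0 0 0.38"

```text
t: 7.4
eef_pos: [0.5916, -0.2194, 0.1359]
tool_rot: [-0.0, 0.998, -0.058, -0.0]
contact_force: [-0.5, 0.0, -0.8]
gripper_width: 0.421
grasp_force: 21.8
```

```bash
python3 - <<'E'
from h import *
to((.622,-.2227,.005))
s=eyes.read_camera("scene")[150:270,140:300]
cv2.imwrite("pics/c.png",cv2.resize(s,None,fx=4,fy=4,interpolation=cv2.INTER_CUBIC))
E
```

```text
t 7.4 tcp [ 0.5916 -0.2194  0.1359] yaw -6.598126031933977 q [ 0.2973  0.5055 -0.0554  1.7471  0.0345  0.8907 -1.4588] delta [ 0.0306 -0.0002  0.1308]
```

View pics/c.png

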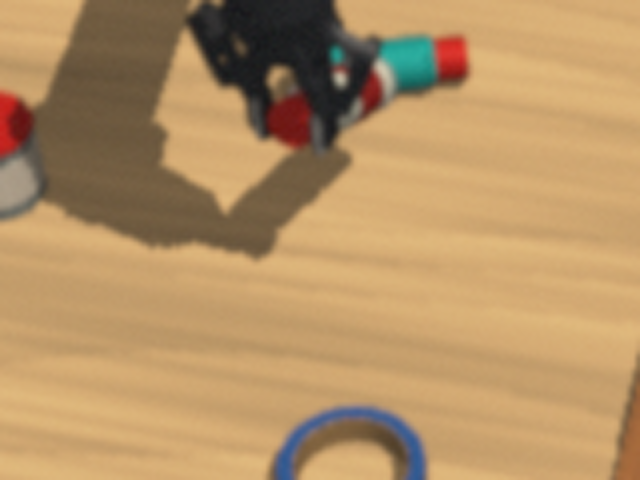

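The crop shows the can lifted but barely rotated: cap at crop (290,118), foot at about (388,78). The grip friction holds it, so I work out the tilt.

```bash
python3 - <<'E'
from h import *
e,R,o=tool(); G=e+[0,0,.021]
for th in range(-10,60,10):
    a=np.radians(th); u=np.array([np.cos(a)*.993,-np.cos(a)*.115,np.sin(a)]); F=G-.133*u; q=u@np.diag([0,0,1]); v=(np.array([0,0,1])-u*u[2])/np.cos(a)
    print(th,((proj("scene",F)-[140,150])*4).round(),"foot edges",((proj("scene",F+.0225*v)-[140,150])*4).round(),((proj("scene",F-.0225*v)-[140,150])*4).round(), "foot low z",(F-.0225*v)[2])
print(((proj("scene",G)-[140,150])*4))
E
```

```text
-10 [359. -21.] foot edges [355. -42.] [363.   0.] foot low z 0.157771881172807
0 [362.   3.] foot edges [360. -22.] [364.  27.] foot low z 0.13433484798587994
10 [363.  29.] foot edges [363.   2.] [363.  55.] foot low z 0.11158146591340351
20 [362.  57.] foot edges [364.  29.] [360.  85.] foot low z 0.09020308495588306
30 [358.  87.] foot edges [363.  58.] [354. 116.] foot low z 0.07084927640073008
40 [353. 117.] foot edges [359.  88.] [347. 146.] foot low z 0.0541080959273932
50 [346. 147.] foot edges [354. 118.] [338. 176.] foot low z 0.04048821583310871
[286.8954 116.3399]
```

drive_effector:
  segments: "0 0 0.006 0 0.38\n0 0 0.01 0 0.38\n0 0 0.012 0 0.38\n0 0 0.012 0 0.38\n0 0 0.012 0 0.38\n0 0 0.008 0 0.38\n0 0 0.004 0 0.38\n0 0 0 0 0.38\n0 0 0 0 0.38"

```text
t: 8.35
eef_pos: [0.5921, -0.2196, 0.0726]
tool_rot: [0.0, 0.998, -0.058, 0.0]
contact_force: [0.5, -0.3, -1.1]
gripper_width: 0.42
grasp_force: 21.9
```

drive_effector:
  segments: "0 0 0 0 0.41\n0 0 0 0 0.41"

```text
t: 8.55
eef_pos: [0.5922, -0.2196, 0.0729]
tool_rot: [0.0, 0.998, -0.058, 0.001]
contact_force: [0.0, -0.2, -1.4]
gripper_width: 0.427
grasp_force: 21.9
```

drive_effector:
  segments: "0 0 0 0 0.42\n0 0 0 0 0.42"

```text
t: 8.75
eef_pos: [0.5919, -0.2195, 0.0726]
tool_rot: [0.0, 0.998, -0.058, 0.0]
contact_force: [0.1, 0.1, -2.2]
gripper_width: 0.423
grasp_force: 21.9
```

drive_effector:
  segments: "0 0 -0.05 0 0.38\n0 0 -0.035 0 0.38\n0 0 -0.015 0 0.38\n0 0 0 0 0.38\n0 0 0 0 0.38\n0 0 0.015 0 0.38\n0 0 0.025 0 0.38\n0 0 0.025 0 0.38\n0 0 0.02 0 0.38\n0 0 -0.05 0 0.38\n0 0 -0.035 0 0.38\n0 0 -0.015 0 0.38\n0 0 0 0 0.38\n0 0 0 0 0.38"

```text
t: 10.15
eef_pos: [0.5905, -0.2191, 0.1848]
tool_rot: [-0.0, 0.998, -0.058, -0.002]
contact_force: [-0.3, -0.6, -2.7]
gripper_width: 0.421
grasp_force: 23.8
```

```bash
python3 - <<'E'
from h import *
e,R,o=tool(); G=e+[0,0,.021]
s=eyes.read_camera("scene")[130:250,140:300]
cv2.imwrite("pics/d.png",cv2.resize(s,None,fx=4,fy=4,interpolation=cv2.INTER_CUBIC))
print(e)
for th in range(0,100,10):
    a=np.radians(th); u=np.array([np.cos(a)*.993,-np.cos(a)*.115,np.sin(a)]); F=G-.133*u; 
    v=np.array([-np.sin(a)*.993,np.sin(a)*.115,np.cos(a)])
    print(th,((proj("scene",F)-[140,130])*4).round(),"edges",((proj("scene",F+.0225*v)-[140,130])*4).round(),((proj("scene",F-.0225*v)-[140,130])*4).round(), "low z",(F-.0225*v)[2])
E
```

```text
[ 0.5905 -0.2191  0.1848]
0 [359.  28.] edges [357.   2.] [361.  53.] low z 0.18331865570218192
10 [360.  55.] edges [360.  27.] [360.  83.] low z 0.1605652736297055
20 [359.  85.] edges [361.  55.] [356. 114.] low z 0.13918689267218504
30 [355. 115.] edges [359.  85.] [351. 145.] low z 0.11983308411703207
40 [350. 146.] edges [356. 116.] [344. 176.] low z 0.10309190364369519
50 [342. 177.] edges [350. 147.] [334. 206.] low z 0.0894720235494107
60 [333. 206.] edges [343. 178.] [324. 235.] low z 0.07938727699885158
70 [323. 234.] edges [334. 208.] [312. 261.] low z 0.07314408391282855
80 [311. 260.] edges [323. 237.] [299. 284.] low z 0.0709321405540523
90 [298. 283.] edges [311. 263.] [285. 304.] low z 0.0728186557021819
```

View pics/d.png

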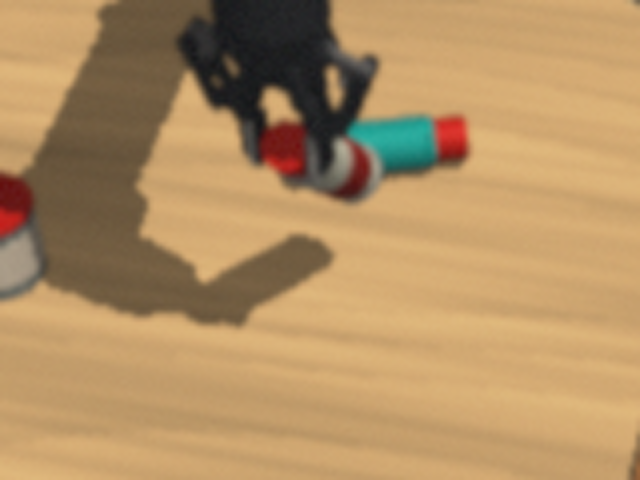

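The crop now shows the foot at about (362,178), a tilt near 48°, so the upward jerks pivot it. I repeat them.

drive_effector:
  segments: "0 0 0.015 0 0.38\n0 0 0.025 0 0.38\n0 0 0.03 0 0.38\n0 0 -0.05 0 0.38\n0 0 -0.02 0 0.38\n0 0 -0.005 0 0.38\n0 0 0.015 0 0.38\n0 0 0.025 0 0.38\n0 0 0.035 0 0.38\n0 0 -0.05 0 0.38\n0 0 -0.02 0 0.38\n0 0 -0.005 0 0.38\n0 0 0.015 0 0.38\n0 0 0.025 0 0.38\n0 0 0.035 0 0.38\n0 0 -0.05 0 0.38\n0 0 -0.02 0 0.38\n0 0 -0.005 0 0.38\n0 0 0 0 0.38\n0 0 0 0 0.38"

```text
t: 12.2
eef_pos: [0.5902, -0.219, 0.1898]
tool_rot: [-0.0, 0.998, -0.058, -0.002]
contact_force: [-0.0, 0.6, -2.0]
gripper_width: 0.427
grasp_force: 25.5
```

```bash
cat > tilt.py <<'E'
from h import *
import sys
e,R,o=tool(); G=e+[0,0,.021]
im=eyes.read_camera("scene"); y0=int(sys.argv[2]); s=im[y0:y0+120,140:300]
cv2.imwrite(sys.argv[1],cv2.resize(s,None,fx=4,fy=4,interpolation=cv2.INTER_CUBIC))
print(e)
h=cv2.cvtColor(s,cv2.COLOR_BGR2HSV); red=((h[...,0]<6)|(h[...,0]>174))&(h[...,1]>140)&(h[...,2]>60); wh=(h[...,1]<50)&(h[...,2]>110)
for nm,m in(("red",red),("white",wh)):
    k,l,st,ce=cv2.connectedComponentsWithStats(m.astype(np.uint8))
    for j in range(1,k):
        if st[j,4]>10: print(nm,"box",st[j,:4]*4,"c",ce[j]*4)
for th in range(50,110,10):
    a=np.radians(th); u=np.array([np.cos(a)*.993,-np.cos(a)*.115,np.sin(a)]); F=G-.133*u; 
    v=np.array([-np.sin(a)*.993,np.sin(a)*.115,np.cos(a)])
    f=lambda p:((proj("scene",p)-[140,y0])*4).round()
    print(th,f(F),"edges",f(F+.0225*v),f(F-.0225*v),"low z",(F-.0225*v)[2])
E
python3 tilt.py pics/e.png 130
```

```text
[ 0.5902 -0.219   0.1898]
red box [256 120  48  56] c [281.2754 143.7101]
red box [436 120  32  40] c [448.875 136.75 ]
red box [  0 176  32  60] c [ 11.6989 202.6667]
red box [304 192  48  44] c [329.0286 216.9143]
white box [312 164  28  44] c [324.5    184.0833]
white box [336 220  24  28] c [346.75 234.  ]
white box [  0 232  32  20] c [ 13.8 239.6]
white box [  0 252  40  44] c [ 19.7419 277.0323]
50 [342. 171.] edges [350. 142.] [334. 201.] low z 0.09446314618630561
60 [333. 201.] edges [343. 173.] [324. 229.] low z 0.08437839963574649
70 [323. 229.] edges [333. 203.] [312. 256.] low z 0.07813520654972346
80 [311. 255.] edges [323. 232.] [299. 279.] low z 0.07592326319094721
90 [298. 278.] edges [311. 258.] [285. 299.] low z 0.07780977833907682
100 [284. 297.] edges [298. 281.] [270. 314.] low z 0.08373743118595907
```

View pics/e.png

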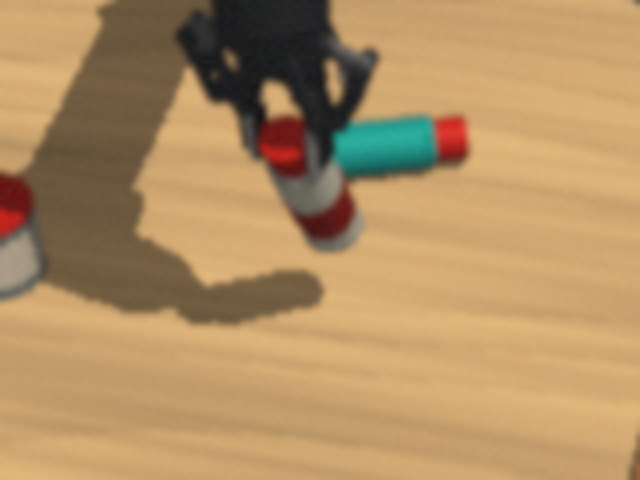

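The crop shows the can hanging at roughly 66°, foot at about (342,238). More jerks, then I measure the tilt numerically from the band's centroid.

drive_effector:
  segments: "0 0 0.015 0 0.38\n0 0 0.025 0 0.38\n0 0 0.03 0 0.38\n0 0 -0.05 0 0.38\n0 0 -0.02 0 0.38\n0 0 0.01 0 0.38\n0 0 0.025 0 0.38\n0 0 0.035 0 0.38\n0 0 -0.05 0 0.38\n0 0 -0.02 0 0.38\n0 0 0.01 0 0.38\n0 0 0.025 0 0.38\n0 0 0.035 0 0.38\n0 0 -0.05 0 0.38\n0 0 -0.02 0 0.38\n0 0 0.01 0 0.38\n0 0 0.025 0 0.38\n0 0 0.035 0 0.38\n0 0 -0.05 0 0.38\n0 0 -0.02 0 0.38"

```text
t: 14.25
eef_pos: [0.5904, -0.219, 0.1887]
tool_rot: [-0.001, 0.998, -0.058, -0.003]
contact_force: [1.4, -0.9, 0.6]
gripper_width: 0.423
grasp_force: 25.0
```

drive_effector:
  segments: "0 0 0 0 0.38\n0 0 0 0 0.38\n0 0 0 0 0.38"

```text
t: 14.55
eef_pos: [0.5901, -0.2189, 0.1898]
tool_rot: [-0.0, 0.998, -0.057, -0.002]
contact_force: [-0.4, 1.1, -0.8]
gripper_width: 0.425
grasp_force: 25.0
```

```bash
cat >> tilt.py <<'E'
print("band by tilt")
for th in range(50,100,5):
    a=np.radians(th); u=np.array([np.cos(a)*.993,-np.cos(a)*.115,np.sin(a)]); w=np.array([np.sin(a)*.993,-np.sin(a)*.115,-np.cos(a)])
    print(th,f(G-.09*u+.018*w), "foot-bottom box", f(G-.133*u+.0225*w))
E
python3 tilt.py pics/f.png 130
```

```text
[ 0.5901 -0.2189  0.1898]
red box [256 120  48  56] c [281.2662 145.1223]
red box [436 120  32  40] c [449.2121 137.0909]
red box [  0 176  32  60] c [ 11.5652 202.8696]
red box [288 212  56  44] c [316.0851 236.2553]
white box [280 172  52  52] c [306.2301 195.646 ]
white box [  0 232  36  20] c [ 14.4348 240.5217]
white box [304 248  44  28] c [327.1111 262.8148]
white box [  0 256  40  40] c [ 18.8966 278.8966]
50 [342. 171.] edges [350. 142.] [334. 201.] low z 0.09443540259374544
60 [333. 201.] edges [343. 173.] [324. 229.] low z 0.08435065604318633
70 [323. 229.] edges [333. 203.] [312. 256.] low z 0.0781074629571633
80 [311. 255.] edges [323. 232.] [299. 279.] low z 0.07589551959838704
90 [298. 278.] edges [311. 258.] [285. 299.] low z 0.07778203474651665
100 [284. 297.] edges [298. 281.] [271. 314.] low z 0.0837096875933989
band by tilt
50 [317. 184.] foot-bottom box [334. 201.]
55 [313. 194.] foot-bottom box [329. 215.]
60 [309. 204.] foot-bottom box [324. 229.]
65 [305. 213.] foot-bottom box [318. 243.]
70 [301. 222.] foot-bottom box [312. 256.]
75 [296. 230.] foot-bottom box [305. 268.]
80 [292. 237.] foot-bottom box [299. 279.]
85 [287. 244.] foot-bottom box [292. 289.]
90 [282. 250.] foot-bottom box [285. 299.]
95 [277. 255.] foot-bottom box [278. 307.]
```

```bash
cat > fit.py <<'E'
from h import *
from scipy.optimize import least_squares
# fit can axis direction from scene-picture centroids (white low, band, white high): full-picture pixels
def fit(px,ss=(.0125,.0465,.0865)):
    e,R,o=tool(); V=eyes.camera_info("scene")["view"]; C=-V[:3,:3].T@V[:3,3]; G=e+[0,0,.021]
    def res(p):
        u=np.array([p[0],p[1],0]); u[2]=np.sqrt(max(1-u@u,1e-6)); r=[]
        for s,q in zip(ss,px):
            P=G+np.array([p[2],p[3],0])+(s-.133)*u; c=C-P; n=c-u*(c@u); n/=np.linalg.norm(n)
            r+=list(proj("scene",P+.017*n)-q)
        return np.array(r+[p[2]/.006,p[3]/.006])
    s=least_squares(res,[.2,0,0,0]); return s.x,s.fun
if __name__=="__main__":
    o=np.array([140,130])
    x,r=fit([o+np.array(a)/4 for a in((327.1,262.8),(316.1,236.3),(306.2,195.6))]); print(x,"lean deg fwd/left",np.degrees(np.arcsin(x[:2])),r)
E
python3 fit.py
```

```text
[ 0.1607 -0.0901 -0.0007  0.0019] lean deg fwd/left [ 9.2452 -5.1665] [ 0.0019  0.3055  0.2341 -0.6074 -0.3837  0.3081 -0.1097  0.3151]
```

View pics/f.png

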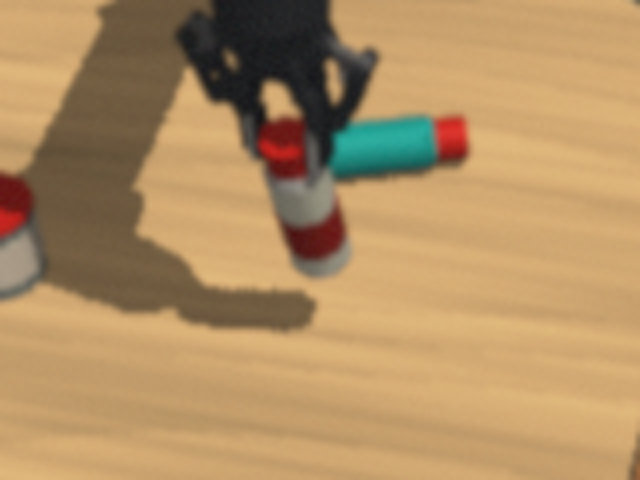

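The crop shows the can nearly upright: foot at (325,265), about 10° of forward lean. I lower it to the bench so the contact squares it.

drive_effector:
  segments: "0 0 0.004 0 0.38\n0 0 0.008 0 0.38\n0 0 0.01 0 0.38\n0 0 0.01 0 0.38\n0 0 0.01 0 0.38\n0 0 0.01 0 0.38\n0 0 0.008 0 0.38\n0 0 0.005 0 0.38\n0 0 0.003 0 0.38\n0 0 0.002 0 0.38\n0 0 0.001 0 0.38\n0 0 0 0 0.38"

```text
t: 15.8
eef_pos: [0.592, -0.2195, 0.1215]
tool_rot: [0.0, 0.998, -0.058, 0.0]
contact_force: [-0.2, 0.3, -2.1]
gripper_width: 0.427
grasp_force: 25.0
```

drive_effector:
  segments: "0 0 0.001 0 0.38\n0 0 0.001 0 0.38\n0 0 0.001 0 0.38\n0 0 0 0 0.38"

```text
t: 16.2
eef_pos: [0.5917, -0.2195, 0.1182]
tool_rot: [-0.0, 0.998, -0.058, -0.0]
contact_force: [-0.2, 0.2, -1.7]
gripper_width: 0.424
grasp_force: 25.0
```

drive_effector:
  segments: "0 0 0.001 0 0.38\n0 0 0.001 0 0.38\n0 0 0.001 0 0.38\n0 0 0 0 0.38"

```text
t: 16.6
eef_pos: [0.5925, -0.2196, 0.116]
tool_rot: [0.0, 0.998, -0.058, 0.001]
contact_force: [-0.4, -0.6, 4.3]
gripper_width: 0.421
grasp_force: 25.5
```

drive_effector:
  segments: "-0.002 0 0 0 0.38\n-0.003 0 0 0 0.38\n-0.003 0 0 0 0.38\n-0.003 0 0.001 0 0.38\n-0.003 0 0 0 0.38\n-0.002 0 0 0 0.38\n0 0 0 0 0.38\n0 0 0 0 0.38"

```text
t: 17.4
eef_pos: [0.577, -0.2181, 0.1156]
tool_rot: [0.0, 0.998, -0.058, 0.002]
contact_force: [1.1, -0.1, 8.3]
gripper_width: 0.416
grasp_force: 26.2
```

```bash
cat > look.py <<'E'
from fit import *
im=eyes.read_camera("scene"); y0,x0=150,190; s=im[y0:250,x0:250]
h=cv2.cvtColor(s,cv2.COLOR_BGR2HSV); red=((h[...,0]<6)|(h[...,0]>174))&(h[...,1]>140)&(h[...,2]>60); wh=(h[...,1]<50)&(h[...,2]>110)
B=[]
for nm,m in(("red",red),("white",wh)):
    k,l,st,ce=cv2.connectedComponentsWithStats(m.astype(np.uint8))
    for j in range(1,k):
        if st[j,4]>10: print(nm,st[j],ce[j]+[x0,y0]); B.append((nm,ce[j]+[x0,y0]))
w=sorted([b[1] for b in B if b[0]=="white"],key=lambda c:-c[1]); r=sorted([b[1] for b in B if b[0]=="red" and b[1][1]<w[0][1]],key=lambda c:-c[1])
x,f=fit([w[0],r[0],w[1]]); print("lean",np.degrees(np.arcsin(x[:2])),x[2:],abs(f).max()); print(tool()[0],tool()[2]["contact_force"])
E
python3 look.py
```

```text
red [ 19  27  11  14 135] [214.4963 183.4519]
red [24 52 13 10 96] [220.5208 207.0938]
white [ 21  41  14  12 126] [218.0079 196.5397]
white [27 61 11  6 30] [222.4667 214.2333]
lean [ 2.5164 -4.8531] [-0.0003 -0.0007] 0.5320635237320062
[ 0.577  -0.2181  0.1156] [1.573  0.7373 7.9766]
```

drive_effector:
  segments: "-0.002 0 0.001 0 0.38\n-0.002 0 0 0 0.38\n0 0 0 0 0.38\n0 0 0 0 0.38"

```text
t: 17.85
eef_pos: [0.5735, -0.2177, 0.1152]
tool_rot: [0.001, 0.998, -0.058, 0.002]
contact_force: [1.3, 0.4, 11.1]
gripper_width: 0.425
grasp_force: 26.7
```

```bash
python3 look.py
```

```text
red [ 19  26  12  15 137] [215.0292 182.8686]
red [24 51 13 11 98] [220.4082 206.8061]
white [ 21  40  15  13 134] [218.4478 196.0522]
white [27 61 11  6 32] [222.3125 214.2188]
lean [ 0.9849 -4.2267] [-0.0006 -0.0001] 0.49331270933373617
[ 0.5735 -0.2177  0.1152] [ 0.3433  0.1899 11.9425]
```

drive_effector:
  segments: "0 0 -0.001 0 0.38\n0 0 -0.001 0 0.42\n0 0 0 0 0.44\n0 0 0 0 0.45\n0 0 0 0 0.47\n0 0 0 0 0.5\n0 0 0 0 0.6\n0 0 0 0 0.7\n0 0 0 0 0.8\n0 0 0 0 0.9\n0 0 0 0 0.9"

```text
t: 19.0
eef_pos: [0.5719, -0.2172, 0.1153]
tool_rot: [0.0, 0.998, -0.058, 0.0]
contact_force: [-0.7, -0.2, -0.0]
gripper_width: 0.892
grasp_force: 0.0
```

```bash
python3 look.py
```

```text
red [ 23  23  12  14 140] [218.4786 179.3286]
red [ 24  49  14  12 121] [221.157  205.0165]
white [ 23  39  14  11 111] [219.3153 194.2703]
white [26 61 13  5 39] [222.1538 213.2051]
lean [ 1.0798 -3.0498] [-0.0049  0.0009] 0.8147623317929511
[ 0.5719 -0.2172  0.1153] [0.5068 0.1339 0.24  ]
```

drive_effector:
  segments: "0 0 -0.008 0 1\n0 0 -0.015 0 1\n0 0 -0.02 0 1\n0 0 -0.02 0 1\n0 0 -0.02 0 1\n0 0 -0.015 0 1\n0 0 -0.005 0 1\n0 0 0 0 1"

```text
t: 19.85
eef_pos: [0.5723, -0.2173, 0.2194]
tool_rot: [0.0, 0.998, -0.058, 0.001]
contact_force: [-0.1, 0.8, -0.4]
gripper_width: 0.995
grasp_force: 0.0
```

```bash
python3 look.py
python3 - <<'E'
from h import *
s=cv2.imread("pics/scene0.png"); h=s[185:222,338:362]; k,l,st,ce=cv2.connectedComponentsWithStats((h.max(2)<50).astype(np.uint8))
for j in range(1,k):
    if st[j,4]>15:
        yy,xx=np.nonzero(l==j); print(st[j],ce[j]+[338,185],ray("scene",ce[j]+[338,185],.038))
        for y in (191,195,200,205,210): c=xx[yy+185==y]; print(y,c.min()+338 if len(c) else 0,c.max()+338 if len(c) else 0, ray("scene",(c.mean()+338,y),.04) if len(c) else 0)
t=cv2.imread("pics/top0.png")
for y in (230,238,245,252,258):
    r=t[y,212:236].max(1); c=np.nonzero(r<38)[0]+212; print(y,c.min(),c.max(),ray("top",((c.min()+c.max())/2,y),.04), r)
to((.478,.151,.12))
E
```

```text
red [ 23  24  12  13 137] [218.8175 179.9781]
red [ 24  50  14  11 117] [221.0513 205.3419]
white [ 23  36  14  14 153] [220.    193.085]
white [26 61 13  5 40] [222.55 213.4 ]
lean [-22.0334 -10.4476] [0.0655 0.032 ] 10.92455736316848
[ 0.5718 -0.2171  0.2183] [-0.5179  0.7902  0.7525]
[ 6  6  9 22 99] [347.9697 202.1212] [0.4746 0.1556 0.038 ]
191 349 352 [0.4266 0.1576 0.04  ]
195 348 351 [0.4449 0.1566 0.04  ]
200 346 350 [0.4676 0.1546 0.04  ]
205 345 349 [0.4895 0.1542 0.04  ]
210 344 348 [0.511  0.1538 0.04  ]
230 219 225 [0.5116 0.1543 0.04  ] [128 133 134 130 120 105  99  26  35  25  29  17  19   3  46  69  70  73
  67  73 141 145 145 146]
238 219 225 [0.4881 0.154  0.04  ] [107 104 104 110 105 105  81  26  34  32  25  22  18   0  59  56  56  57
  61  59 118 114 116 121]
245 219 225 [0.4676 0.1537 0.04  ] [105 111 111 111 107 105  82  32  30  24  25  21  21  11  60  61  55  62
  59 124 117 119 117 124]
252 219 225 [0.4472 0.1534 0.04  ] [133 129 131 132 131 133  76  33  28  25  25  28   6  10  67  66  67  67
  64  66  67 132 134 132]
258 219 225 [0.4298 0.1531 0.04  ] [134 135 136 136 136 135  45  33  28  27  27  22  13  25  68  66  68  69
  71  70  67 132 136 136]
t 19.9 tcp [ 0.5718 -0.2171  0.2183] yaw -6.603820334300072 q [ 0.3047  0.3869 -0.057   1.7244  0.0251  1.031  -1.4471] delta [-0.1355 -0.3549  0.0983]
```

drive_effector:
  segments: "-0.004 -0.01 0 0 1\n-0.008 -0.02 0 0 1\n-0.012 -0.03 0 0 1\n-0.012 -0.032 0 0 1\n-0.012 -0.032 0 0 1\n-0.012 -0.032 0.005 0 1\n-0.012 -0.032 0.01 0 1\n-0.012 -0.032 0.01 0 1\n-0.012 -0.032 0.01 0 1\n-0.012 -0.032 0.01 0 1\n-0.012 -0.032 0.015 0 1\n-0.01 -0.022 0.015 0 1\n-0.01 -0.014 0.01 0 1\n-0.007 -0.006 0.008 0 1\n0 0 0.005 -0.06 1\n0 0 0 -0.06 1\n0 0 0 0 1\n0 0 0 0 1"

```text
t: 21.7
eef_pos: [0.4668, 0.1549, 0.1201]
tool_rot: [0.0, 1.0, 0.001, -0.0]
contact_force: [-0.4, 0.1, 0.0]
gripper_width: 1.004
grasp_force: 0.0
```

```bash
python3 -c "
from h import *
to((.478,.154,.015))"
```

```text
t 21.7 tcp [0.4668 0.1549 0.1201] yaw 0.147664551630995 q [-0.2249  0.3406 -0.264   2.0728  0.1292  0.7438 -2.138 ] delta [0.0112 0.0009 0.1051]
```

drive_effector:
  segments: "0.003 0 0.006 0 1\n0.004 0.001 0.012 0 1\n0.004 0 0.014 0 1\n0 0 0.014 0 1\n0 0 0.014 0 1\n0 0 0.014 0 1\n0 0 0.012 0 0.7\n0 0 0.008 0 0.6\n0 0 0.005 0 0.5\n0 0 0.004 0 0.5\n0 0 0.001 0 0.5\n0 0 0 0 0.45\n0 0 0 0 0.4"

```text
t: 23.0
eef_pos: [0.4784, 0.1545, 0.0167]
tool_rot: [-0.0, 1.0, 0.002, 0.0]
contact_force: [-0.3, 0.0, 0.5]
gripper_width: 0.396
grasp_force: 0.0
```

```bash
python3 -c "
from h import *
to((.478,.154,.015))"
```

```text
t 23.0 tcp [0.4784 0.1545 0.0167] yaw 0.2766978815636851 q [-0.2651  0.5287 -0.2111  2.103   0.2114  0.5285 -2.1972] delta [-0.0004  0.0005  0.0017]
```

Now I close slowly, so that any misalignment does not jerk the pan, then firm up the grip.

drive_effector:
  segments: "0 0 0.001 0 0.35\n0 0 0 0 0.32\n0 0 0 0 0.3\n0 0 0 0 0.29\n0 0 0 0 0.28\n0 0 0 0 0.27\n0 0 0 0 0.26\n0 0 0 0 0.25\n0 0 0 0 0.24\n0 0 0 0 0.23\n0 0 0 0 0.22\n0 0 0 0 0.21\n0 0 0 0 0.2\n0 0 0 0 0.18\n0 0 0 0 0.18"
  squeeze: 30

```text
t: 24.5
eef_pos: [0.478, 0.1542, 0.0153]
tool_rot: [0.0, 1.0, 0.002, -0.0]
contact_force: [-0.5, -2.0, 1.1]
gripper_width: 0.229
grasp_force: 29.3
```

drive_effector:
  segments: "0 0 0 0 0.15\n0 0 0 0 0.15\n0 0 0 0 0.15"
  squeeze: 70

```text
t: 24.8
eef_pos: [0.4781, 0.1543, 0.0153]
tool_rot: [0.0, 1.0, 0.002, -0.0]
contact_force: [-0.6, -2.0, 2.2]
gripper_width: 0.223
grasp_force: 69.5
```

drive_effector:
  segments: "0 0 0 0 0.1\n0 0 0 0 0.1\n0 0 0 0 0.1"
  squeeze: 110

```text
t: 25.1
eef_pos: [0.478, 0.1544, 0.0153]
tool_rot: [0.0, 1.0, 0.002, -0.0]
contact_force: [-0.6, -1.7, 2.6]
gripper_width: 0.215
grasp_force: 107.0
```

```bash
python3 - <<'E'
from h import *
to((.478,.154,.035)); cv2.imwrite("pics/g_s.png",eyes.read_camera("scene")); cv2.imwrite("pics/g_t.png",eyes.read_camera("top"))
# knob & rim in scene vs start
a=cv2.imread("pics/scene0.png"); b=cv2.imread("pics/g_s.png")
for im in(a,b):
    h=cv2.cvtColor(im[222:250,325:362],cv2.COLOR_BGR2HSV); m=(h[...,1]>120)&(h[...,0]<20); k,l,st,ce=cv2.connectedComponentsWithStats(m.astype(np.uint8))
    for j in range(1,k):
        if 20<st[j,4]<300: print("knob brown",st[j],ce[j]+[325,222])
E
```

```text
t 25.1 tcp [0.478  0.1544 0.0153] yaw 0.2727743257531993 q [-0.2657  0.5311 -0.2103  2.1036  0.2122  0.5264 -2.1979] delta [-0.      0.0004 -0.0197]
knob brown [ 12   8  13  11 111] [342.955  234.8198]
knob brown [ 12   8  13  11 114] [343.2807 234.9825]
```

drive_effector:
  segments: "0 0 -0.0005 0 0.1\n0 0 -0.001 0 0.1\n0 0 -0.002 0 0.1\n0 0 -0.003 0 0.1\n0 0 -0.004 0 0.1\n0 0 -0.004 0 0.1\n0 0 -0.004 0 0.1\n0 0 -0.003 0 0.1\n0 0 -0.002 0 0.1\n0 0 -0.001 0 0.1\n0 0 -0.0005 0 0.1\n0 0 0 0 0.1"
  squeeze: 118

```text
t: 26.4
eef_pos: [0.478, 0.1544, 0.0403]
tool_rot: [0.0, 1.0, 0.002, -0.0]
contact_force: [-0.5, -1.0, -1.9]
gripper_width: 0.214
grasp_force: 115.1
```

```bash
cat > knob.py <<'E'
from h import *
# knob blob and pan-rim ellipse centre, in both views; expected pixels for a level pan from the tool pose
def go(tag):
    e,R,o=tool(); x=R[:,0]*[1,1,0]; x/=np.linalg.norm(x)   # pan +x = tool x
    C=e+[0,0,.019-.023]+.125*x; print("t",o["t"],"tcp",e,"yaw",np.degrees(np.arctan2(x[1],x[0])),"pan exp",C,"tilt of tool",np.degrees(np.arccos(-R[2,2])))
    for n in("scene","top"):
        im=eyes.read_camera(n); cv2.imwrite(f"pics/{tag}_{n}.png",im)
        k=proj(n,C+[0,0,.024]); r=proj(n,C+[0,0,.027]); x0,y0=(k-20).astype(int)
        c=im[y0:y0+40,x0:x0+40]; h=cv2.cvtColor(c,cv2.COLOR_BGR2HSV); m=(h[...,1]>120)&(h[...,0]<20); 
        kk,l,st,ce=cv2.connectedComponentsWithStats(m.astype(np.uint8)); print(n,"exp knob",k,"blobs",[(s[4],(q+[x0,y0]).round(1)) for s,q in zip(st[1:],ce[1:]) if s[4]>15])
        # rim: light grey low-saturation region
        b=im[y0-15:y0+55,x0-15:x0+55]; hb=cv2.cvtColor(b,cv2.COLOR_BGR2HSV); g=((hb[...,1]<45)&(hb[...,2]>70)).astype(np.uint8)
        cs=[q for q in cv2.findContours(g,cv2.RETR_EXTERNAL,cv2.CHAIN_APPROX_NONE)[0] if len(q)>40]
        for q in cs: (cx,cy),ax,an=cv2.fitEllipse(cv2.convexHull(q)); print("  rim",cx+x0-15,cy+y0-15,ax,an,"exp",r)
import sys; go(sys.argv[1])
E
python3 knob.py h1
```

```text
t 26.4 tcp [0.478  0.1544 0.0403] yaw 0.27474531373477046 pan exp [0.603  0.155  0.0363] tilt of tool 0.006050325484370011
scene exp knob [343.3072 227.9336] blobs [(np.int32(72), array([329., 209.])), (np.int32(53), array([358.1, 210.2])), (np.int32(114), array([344.3, 229.1]))]
  rim 343.60822677612305 228.11820220947266 (40.22529220581055, 49.83246994018555) 98.400634765625 exp [343.4181 227.1938]
top exp knob [221.2579 198.1335] blobs [(np.int32(55), array([219.5, 194.9]))]
  rim 230.68568801879883 203.99041366577148 (24.361820220947266, 43.95452117919922) 23.024629592895508 exp [221.1092 197.9849]
  rim 224.30571746826172 198.91066360473633 (32.024871826171875, 37.21379470825195) 4.831292629241943 exp [221.1092 197.9849]
```

The pan is level (rim within 1 px of expected) with the knob centred. I continue the lift.

drive_effector:
  segments: "0 0 -0.0005 0 0.1\n0 0 -0.001 0 0.1\n0 0 -0.002 0 0.1\n0 0 -0.003 0 0.1\n0 0 -0.004 0 0.1\n0 0 -0.005 0 0.1\n0 0 -0.006 0 0.1\n0 0 -0.006 0 0.1\n0 0 -0.006 0 0.1\n0 0 -0.006 0 0.1\n0 0 -0.006 0 0.1\n0 0 -0.006 0 0.1\n0 0 -0.006 0 0.1\n0 0 -0.005 0 0.1\n0 0 -0.004 0 0.1\n0 0 -0.004 0 0.1\n0 0 -0.003 0 0.1\n0 0 -0.002 0 0.1\n0 0 -0.001 0 0.1\n0 0 -0.0005 0 0.1"

```text
t: 28.5
eef_pos: [0.478, 0.1544, 0.1173]
tool_rot: [0.0, 1.0, 0.002, -0.0]
contact_force: [0.7, -0.1, -2.0]
gripper_width: 0.21
grasp_force: 115.1
```

```bash
python3 knob.py h2
```

```text
t 28.5 tcp [0.478  0.1544 0.1173] yaw 0.2716658384328705 pan exp [0.603  0.1549 0.1133] tilt of tool 0.005665990763917803
scene exp knob [346.2639 208.1683] blobs [(np.int32(126), array([347.2, 209.4]))]
  rim 346.6250228881836 208.09993743896484 (40.690616607666016, 50.36292266845703) 96.1003189086914 exp [346.3843 207.3647]
top exp knob [217.2364 194.1073] blobs [(np.int32(58), array([215.4, 190.7]))]
  rim 228.13684463500977 203.5258331298828 (20.722675323486328, 42.99480438232422) 32.813419342041016 exp [217.0702 193.9412]
  rim 220.75378036499023 194.87928009033203 (32.8094596862793, 40.18624496459961) 174.1704559326172 exp [217.0702 193.9412]
```

drive_effector:
  segments: "0 0.00062 0 -0.005 0.1\n0 0.00125 0 -0.01 0.1\n0.00001 0.00187 0 -0.015 0.1\n0.00002 0.0025 0 -0.02 0.1\n0.00004 0.00312 0 -0.025 0.1\n0.00004 0.00312 0 -0.025 0.1\n0.00004 0.00312 0 -0.025 0.1\n0.00004 0.00312 0 -0.025 0.1\n0.00004 0.00312 0 -0.025 0.1\n0.00004 0.00312 0 -0.025 0.1\n0.00004 0.00312 0 -0.025 0.1\n0.00004 0.00312 0 -0.025 0.1\n0.00004 0.00312 0 -0.025 0.1\n0.00004 0.00312 0 -0.025 0.1\n0.00002 0.0025 0 -0.02 0.1\n0.00001 0.00187 0 -0.015 0.1\n0 0.00125 0 -0.01 0.1\n0 0.00062 0 -0.005 0.1\n0 0 0 0 0.1"

```text
t: 30.5
eef_pos: [0.4858, 0.1116, 0.1173]
tool_rot: [0.0, 0.984, 0.176, 0.0]
contact_force: [-0.2, 0.0, -1.7]
gripper_width: 0.214
grasp_force: 115.1
```

```bash
python3 knob.py h3
```

```text
t 30.5 tcp [0.4858 0.1116 0.1173] yaw 20.33074945384161 pan exp [0.6031 0.155  0.1133] tilt of tool 0.002313436406281383
scene exp knob [346.2991 208.1805] blobs [(np.int32(114), array([347.9, 209.7]))]
  rim 346.1163635253906 208.32441329956055 (40.25890350341797, 51.32286071777344) 103.29783630371094 exp [346.4196 207.3769]
top exp knob [217.2012 194.0952] blobs [(np.int32(59), array([214.1, 191.1]))]
  rim 222.20491409301758 191.32754516601562 (27.62663459777832, 37.60880661010742) 140.89492797851562 exp [217.0349 193.929 ]
```

drive_effector:
  segments: "0 0.00062 0 -0.005 0.1\n0 0.00125 0 -0.01 0.1\n0.00001 0.00187 0 -0.015 0.1\n0.00002 0.0025 0 -0.02 0.1\n0.00004 0.00312 0 -0.025 0.1\n0.00004 0.00312 0 -0.025 0.1\n0.00004 0.00312 0 -0.025 0.1\n0.00004 0.00312 0 -0.025 0.1\n0.00004 0.00312 0 -0.025 0.1\n0.00004 0.00312 0 -0.025 0.1\n0.00004 0.00312 0 -0.025 0.1\n0.00004 0.00312 0 -0.025 0.1\n0.00004 0.00312 0 -0.025 0.1\n0.00004 0.00312 0 -0.025 0.1\n0.00004 0.00312 0 -0.025 0.1\n0.00004 0.00312 0 -0.025 0.1\n0.00004 0.00312 0 -0.025 0.1\n0.00004 0.00312 0 -0.025 0.1\n0.00004 0.00312 0 -0.025 0.1\n0.00004 0.00312 0 -0.025 0.1"

```text
t: 32.6
eef_pos: [0.5165, 0.0649, 0.1173]
tool_rot: [0.0, 0.92, 0.393, -0.0]
contact_force: [0.2, 0.3, -2.3]
gripper_width: 0.212
grasp_force: 115.1
```

drive_effector:
  segments: "0.00004 0.00312 0 -0.025 0.1\n0.00004 0.00312 0 -0.025 0.1\n0.00004 0.00312 0 -0.025 0.1\n0.00004 0.00312 0 -0.025 0.1\n0.00004 0.00312 0 -0.025 0.1\n0.00004 0.00312 0 -0.025 0.1\n0.00004 0.00312 0 -0.025 0.1\n0.00004 0.00312 0 -0.025 0.1\n0.00004 0.00312 0 -0.025 0.1\n0.00004 0.00312 0 -0.025 0.1\n0.00004 0.00312 0 -0.025 0.1\n0.00004 0.00312 0 -0.025 0.1\n0.00004 0.00312 0 -0.025 0.1\n0.00004 0.00312 0 -0.025 0.1\n0.00004 0.00312 0 -0.025 0.1\n0.00004 0.00312 0 -0.025 0.1\n0.00004 0.00312 0 -0.025 0.1\n0.00004 0.00312 0 -0.025 0.1\n0.00004 0.00312 0 -0.025 0.1\n0.00004 0.00312 0 -0.025 0.1"

```text
t: 34.6
eef_pos: [0.5703, 0.0345, 0.1173]
tool_rot: [0.0, 0.794, 0.608, 0.0]
contact_force: [-0.8, -0.6, -1.9]
gripper_width: 0.212
grasp_force: 115.2
```

drive_effector:
  segments: "0.00004 0.00312 0 -0.025 0.1\n0.00004 0.00312 0 -0.025 0.1\n0.00004 0.00312 0 -0.025 0.1\n0.00004 0.00312 0 -0.025 0.1\n0.00004 0.00312 0 -0.025 0.1\n0.00004 0.00312 0 -0.025 0.1\n0.00004 0.00312 0 -0.025 0.1\n0.00004 0.00312 0 -0.025 0.1\n0.00002 0.0025 0 -0.02 0.1\n0.00002 0.002 0 -0.016 0.1\n0.00001 0.00187 0 -0.015 0.1\n0 0.00125 0 -0.01 0.1\n0 0.00062 0 -0.005 0.1\n0 0 0 0 0.1\n0 0 0 0 0.1\n0 0 0 0 0.1"

```text
t: 36.2
eef_pos: [0.6028, 0.0302, 0.1173]
tool_rot: [0.0, 0.707, 0.707, -0.0]
contact_force: [0.2, -0.7, -2.1]
gripper_width: 0.212
grasp_force: 115.2
```

```bash
python3 knob.py h4
python3 - <<'E'
import cv2,numpy as np
s=cv2.imread("pics/h4_scene.png")[150:300,190:420]; t=cv2.imread("pics/h4_top.png")[130:300,130:390]
cv2.imwrite("pics/final.png",np.vstack([cv2.resize(s,(460,300)),cv2.resize(t,(460,300))]))
E
```

```text
t 36.2 tcp [0.6028 0.0302 0.1173] yaw 89.9962732829592 pan exp [0.6028 0.1552 0.1133] tilt of tool 0.0050238484801128705
scene exp knob [346.3754 208.117 ] blobs [(np.int32(40), array([352. , 208.5]))]
  rim 345.5748100280762 209.68479537963867 (36.87364196777344, 56.04402542114258) 97.19092559814453 exp [346.496  207.3133]
top exp knob [217.1372 194.1879] blobs [(np.int32(70), array([213.3, 194.9]))]
  rim 215.68355560302734 194.9378204345703 (46.83623123168945, 49.47817611694336) 110.59008026123047 exp [216.9707 194.022 ]
  rim 218.51355743408203 194.2348403930664 (36.69901657104492, 38.90276336669922) 170.0003204345703 exp [216.9707 194.022 ]
```

View pics/final.png

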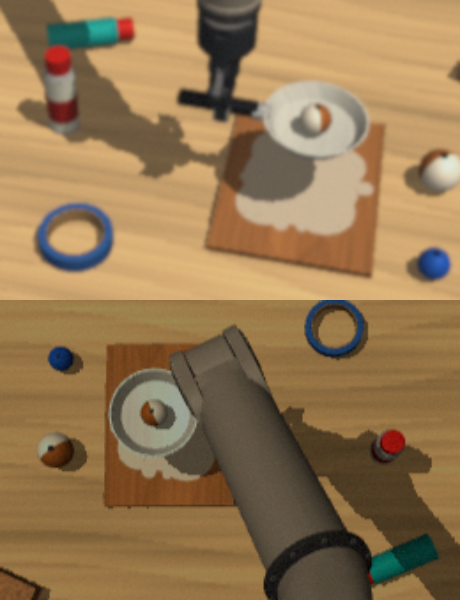

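The final picture shows the can upright with its cap up at crop (60,85) in the scene panel. The pan is level over the board with its handle across it, and the knob is at its centre, (315,118).

```bash
python3 -c "
from station import bot
print(bot.hand_in())"
```

```text
the job is handed in; nothing more can be done
None
```

The job is handed in: the can stands upright on the bare bench and is released, and the arm holds the pan level, turned a quarter turn, about 10 cm above the middle of the board with the knob still in its middle (36 s of the 72 s used).

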